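# Stopper the long sample tube and hold it upright for inspection

### The job

In the slanted blue rack, one sample tube is longer than the other two and its stopper is standing a few millimetres proud: with the tube still in the rack, press that stopper fully home. Then grip the tube, draw it out of the rack, turn it upright (stopper up) and finish while holding it there in the gripper, steady, with its foot at least 12 cm above the bench top and touching nothing else. Leave the other tubes in the rack and everything else on the bench where it is.

Things in the scene. Friction and masses are not known exactly. Their poses are not given: they have to be found in the camera images.
- rack: Fixed blue plastic tube rack, 218 mm long (y), 90 mm high. Origin: centre of its underside; its +x points roughly to the robot's left. Three slots at y = -70, 0, +70 mm lean 40 degrees (0.70 rad) from vertical towards +x: their axis, floor to mouth, is (0.644, 0, 0.765) in its frame. Slot floors: x = -35, z = 26 mm; square 26 mm mouths 60 mm up the axis, 1 mm play each side. The long tube may be in any slot.
- tube_mid (a point): The long tube: round amber glass, 24 mm diameter, 130 mm long without its stopper, about 70 g in all. The point is the centre of the glass, on its axis, 65 mm from foot and rim. z runs along the tube from foot to stopper. In the rack its lower 60 mm are in the slot, along whose axis it slides out (it may lean 3 degrees more than the slot); its upper 70 mm are free.
- tube_foot (a point): Centre of the flat foot of the long tube (the closed lower end), 65 mm below tube_mid on its axis; axes as tube_mid.
- cap_top (a point): Centre of the flat top of the long tube's stopper, a white plastic disc 26 mm in diameter and 10 mm high; z along the tube, outward. With the stopper home the point is 75 mm from tube_mid, and further by the joint value otherwise.
- cap (a joint): How far the stopper stands proud of fully home, in m: 0 = home, its underside flat on the glass rim; at most 0.009. Held by friction: about 5 N along the tube moves it, and it stays where it is left.
- short_a: Bystander: a short amber tube with a flat white cap, 24 mm diameter (cap 26 mm), 102 mm long with its cap, in another slot of the rack. Origin at its foot, z along the tube to the cap.
- short_b: Bystander: a second short tube, same as short_a, in the remaining slot.
- bottle: Bystander: amber reagent bottle, 62 mm diameter, 125 mm high, upright on the bench beyond the rack's -y end. Origin at the centre of its underside.
- beaker: Bystander: glass beaker, 68 mm diameter at the rim, 85 mm high, on the rack's -x side. Origin at the centre of its underside.
- wrench: Bystander: steel wrench 150 mm long, flat on the bench on the rack's +x side. Origin at the centre of its underside, x along its length.
- jar: Bystander: small white jar, 52 mm diameter, 50 mm high, between robot and rack, at the rack's -x side. Origin at the centre of its underside.
- tin: Bystander: flat aluminium tin, 64 mm diameter, 22 mm high, between robot and rack, at the rack's +x side. Origin at the centre of its underside.
Not all that is in view belongs to the job. What is shaped like the part that bears tube_mid but green is not meant.

How it is judged:
By the outcome, as a careful person would: the job done as asked, in the order asked, and still so for the second after the job is handed in, while the arm keeps its last pose, push and grip.
It also fails if it takes over 45 s, if anything falls off the work surface, if the arm or the gripper's body presses on something with over 40 N, if the wrist force passes 120 N, or if a joint passes its speed limit or range.

### The arm

A 6-joint arm with a two-finger parallel gripper is mounted at the origin on the work surface. World frame = base frame: x ahead of the robot, y to its left, z up, the work surface at z = 0. Lengths are in m, angles in degrees, forces in N, time in s.
With the tool pointing down it reaches from about 0.325 to 0.85 m from the base axis. Payload 15.5 kg.
Tool frame: the origin (TCP) lies at the very end of the fingers, on their centre line; the grasp point (between the pads) lies arm.grip_depth behind it (arm.grip_depth is the distance from the TCP to the grasp point, in m); z points along the fingers, y is the direction in which the jaws open and shut (so a half turn about z gives the same grasp; the last joint's range is limited). The gripper opens to 91 mm and grips with 3 to 60 N. Pads are 32 mm wide; open, the fingers measure 118 mm over their backs; the gripper's body (76 mm by 178 mm) begins 60 mm behind the grasp point.
Start: joints at [-68.669, 28.281, 77.091, -0, 74.628, -5.472], TCP at [0.282, -0.558, 0.189] pointing down, gripper open.
Joint ranges: [-166.48, 166.48], [-47.26, 123.95], [12.59, 153.08], [-70.14, 250.14], [6.76, 159.57], [-176.63, 176.63]. Speed limits (degrees/s): [108.29, 108.29, 147.25, 172.46, 172.46, 172.46].

### API

Orientations are given as a 3x3 rotation matrix whose columns are the frame's x, y, z axes.
In Python, from rig import arm gives the robot as it stands. Calls block until the motion is done:
- arm.move_to(position, orientation): joint-space move of the TCP to a pose.
- arm.move_l(position, orientation=None, feed=0.15): straight line of the TCP; orientation=None keeps the orientation; feed is the mean speed in m/s.
- arm.move_joints(angles): joint-space move.
- arm.grip(opening): finger opening in m; the grip force is fixed at half the most; returns when the fingers have stopped.
- arm.sleep(seconds).
- arm.solve_ik(position, orientation): joint angles nearest the present ones, or None.
- arm.snapshot(name): name is "scene" or "top" or "wrist"; returns the picture (384x512x3 uint8, red, green, blue); there is no depth.
- arm.get_calibration(name): a dict with "intrinsics" (3x3 intrinsics, pixels), "cam_to_world" (4x4, takes a point from camera to world coordinates). Camera axes: x right, y down, z forward; pixel columns grow to the right and rows downward; lengths in m; the calibration is good to about 2 mm. A picture is of the moment at which its call begins: read the wrist's pose just before it. get_calibration takes no time and is no camera call; for the wrist camera it gives the pose at the moment of the call.
A pose or a line that the arm cannot do raises arm.Unreachable and nothing moves.
- arm.sign_off(): hands the job in, once; it reports no verdict.
Readings, each from a call of its own:
- arm.current_t(): time.
- arm.current_joint_positions(): joint angles.
- arm.current_dq(): joint speeds.
- arm.current_tau(): joint torques, N m.
- arm.current_ee_pos(): TCP position.
- arm.current_tool_rot(): TCP orientation.
- arm.current_force(): force on the tool from outside, world axes, zero at the start.
- arm.current_torque(): the same for the moment, N m.
- arm.current_width(): finger opening in m.
Only numpy, scipy, OpenCV 4.12 (cv2) and the standard library are available. Lean on these libraries where they do the work, as an engineer would, in place of code of your own. Each camera call takes 0.05 s, during which the arm holds its last target. There are 200 camera calls.

## Working session

There is one attempt and no reset: what is moved stays moved. The work goes in short steps, each a Python script; the robot and the scene stay as the last script left them, time stands still between calls to the robot, and variables do not carry over. Pictures are saved under pics/ and viewed, about 8 in all and at most 12, crops included, and the job is handed in when it is done.

```bash
ls; mkdir -p pics
python3 - <<'E'
from rig import arm
import cv2,numpy as np
np.set_printoptions(precision=4,suppress=True)
for n in("scene","top"):
    cv2.imwrite(f"pics/{n}0.png",arm.snapshot(n)[:,:,::-1])
    c=arm.get_calibration(n);print(n,c["intrinsics"],c["cam_to_world"])
print(arm.grip_depth,arm.current_t(),arm.current_tool_rot())
a,b=cv2.imread("pics/scene0.png"),cv2.imread("pics/top0.png")
E
```

```text
pics
scene [[367.9862   0.     256.5983]
 [  0.     367.9862 190.4443]
 [  0.       0.       1.    ]] [[ 0.8396  0.4419 -0.3157  0.8333]
 [ 0.543  -0.6701  0.506  -0.4433]
 [ 0.012  -0.5963 -0.8027  0.7911]
 [ 0.      0.      0.      1.    ]]
top [[355.5672   0.     261.8137]
 [  0.     355.5672 184.4315]
 [  0.       0.       1.    ]] [[-0.0138 -0.988   0.1537  0.449 ]
 [-0.9999  0.015   0.007  -0.0334]
 [-0.0092 -0.1536 -0.9881  0.8923]
 [ 0.      0.      0.      1.    ]]
0.0188 0.1 [[ 0.8925  0.451  -0.0004]
 [ 0.451  -0.8925  0.001 ]
 [ 0.0001 -0.0011 -1.    ]]
```

View pics/scene0.png

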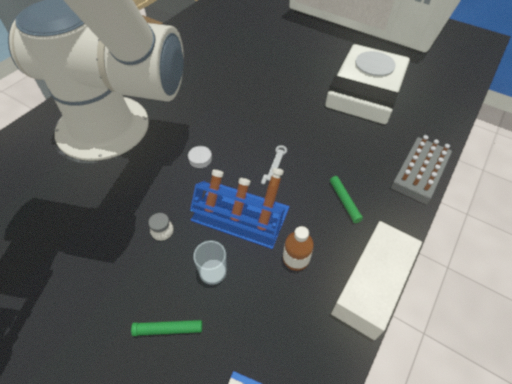

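View pics/top0.png

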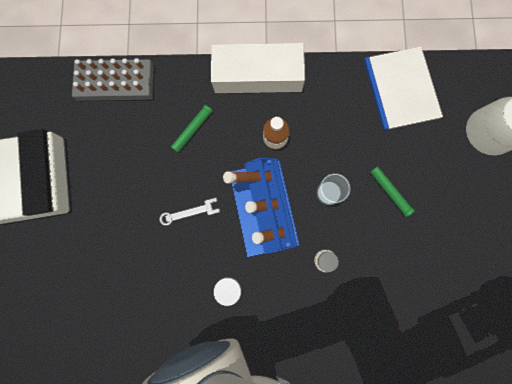

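The long tube is in the far slot by the bottle, with its cap at top (230,177) and scene (277,174). The other candidates are the two short tubes, with caps at top (251,207) and (258,238), and the green decoys at top (192,128) and (392,191). I choose the amber tube in the far slot and will check it in a close crop.

```bash
cat > h.py <<'E'
from rig import arm
import cv2,numpy as np
np.set_printoptions(precision=4,suppress=True)
def ray(c,uv):
    K,T=c["intrinsics"],c["cam_to_world"]
    d=T[:3,:3]@np.linalg.solve(K,[uv[0],uv[1],1.]); return T[:3,3],d/np.linalg.norm(d)
def onplane(c,uv,z):
    o,d=ray(c,uv); return o+d*(z-o[2])/d[2]
def tri(rs):
    A=sum(np.eye(3)-np.outer(d,d) for o,d in rs); b=sum((np.eye(3)-np.outer(d,d))@o for o,d in rs)
    p=np.linalg.solve(A,b); return p,[np.linalg.norm(np.cross(p-o,d)) for o,d in rs]
def proj(c,p):
    T=c["cam_to_world"]; q=c["intrinsics"]@(T[:3,:3].T@(np.asarray(p)-T[:3,3])); return q[:2]/q[2]
def blobs(m,mn=8):
    n,l,s,c=cv2.connectedComponentsWithStats(m.astype(np.uint8)); return [(c[i].round(1),s[i]) for i in range(1,n) if s[i,4]>=mn]
E
python3 - <<'E'
from h import *
out=[]
for n,(x0,y0,x1,y1) in dict(scene=(180,140,320,280),top=(205,110,345,250)).items():
    im=cv2.imread(f"pics/{n}0.png"); h=cv2.cvtColor(im,cv2.COLOR_BGR2HSV); H,S,V=cv2.split(h.astype(int))
    win=np.zeros(H.shape,bool); win[y0:y1,x0:x1]=1
    print(n,"white",blobs(win&(S<70)&(V>165))); 
    print("amber",blobs(win&(H<20)&(S>110)&(V>50)))
    bl=win&(H>105)&(H<130)&(S>120)&(V>60)
    print("blue",cv2.minAreaRect(cv2.findNonZero(bl.astype(np.uint8))))
    out.append(cv2.resize(im[y0:y1,x0:x1],(400,400),interpolation=cv2.INTER_CUBIC))
cv2.imwrite("pics/crop1.png",np.hstack(out))
c=arm.get_calibration("wrist");p=arm.current_ee_pos();R=arm.current_tool_rot();T=c["cam_to_world"]
print("cam in tool",R.T@(T[:3,3]-p),R.T@T[:3,:3],c["intrinsics"])
E
```

```text
scene white [(array([199.3, 154.6]), array([188, 147,  23,  16, 300], dtype=int32)), (array([275. , 165.9]), array([262, 146,  24,  37, 270], dtype=int32)), (array([217., 173.]), array([212, 170,  11,   7,  57], dtype=int32)), (array([243.6, 181.3]), array([239, 178,  11,   7,  56], dtype=int32)), (array([301.4, 232.6]), array([295, 227,  14,  13, 146], dtype=int32)), (array([212.5, 270. ]), array([200, 260,  25,  20, 407], dtype=int32))]
amber [(array([214.9, 182. ]), array([211, 176,  10,  13,  96], dtype=int32)), (array([271.6, 191.2]), array([265, 177,  15,  30, 255], dtype=int32)), (array([241.7, 190.6]), array([237, 185,  11,  13,  92], dtype=int32)), (array([211., 199.]), array([207, 193,   9,  13,  80], dtype=int32)), (array([237.3, 207.9]), array([233, 202,  10,  13,  84], dtype=int32)), (array([264.4, 216.8]), array([260, 211,  10,  13,  90], dtype=int32)), (array([298.4, 246.8]), array([286, 233,  27,  26, 468], dtype=int32)), (array([292.8, 268.7]), array([288, 267,  10,   4,  14], dtype=int32))]
blue ((236.35000610351562, 212.45001220703125), (96.44947814941406, 46.16925
[... 673 characters left out ...]
10, 214], dtype=int32)), (array([268.1, 175.7]), array([266, 172,   6,   9,  37], dtype=int32)), (array([260.9, 205.4]), array([256, 201,  11,  10,  89], dtype=int32)), (array([274.6, 203.6]), array([272, 200,   6,   9,  40], dtype=int32)), (array([281.2, 232.3]), array([279, 228,   6,  10,  42], dtype=int32)), (array([267.5, 235.1]), array([261, 230,  13,  12,  93], dtype=int32))]
blue ((262.5758056640625, 205.32864379882812), (95.1905288696289, 53.59151840209961), 77.00537872314453)
cam in tool [ 0.0744  0.0004 -0.196 ] [[ 0.0009 -0.9646 -0.2637]
 [ 1.      0.0009  0.0003]
 [-0.     -0.2637  0.9646]] [[287.9744   0.     254.1077]
 [  0.     287.9744 191.8751]
 [  0.       0.       1.    ]]
```

View pics/crop1.png

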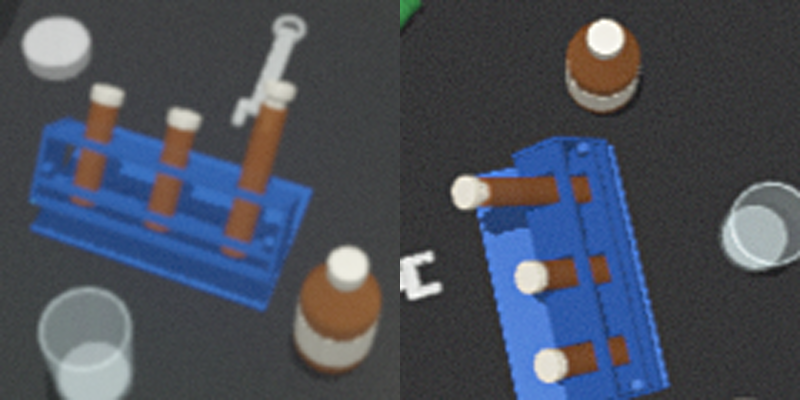

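The crop confirms it: the far-slot tube is amber, clearly longer, and has a white stopper (crop pixels 280,92 and 465,192). Next I triangulate coarsely and check reach.

```bash
python3 - <<'E'
from h import *
cs,ct=arm.get_calibration("scene"),arm.get_calibration("top")
P=[]
for a,b in [((278.3,171.8),(228.3,176.8)),((243.6,181.3),(250.1,206.4)),((217,173),(257,237.3)),((264.4,216.8),(268.1,175.7))]:
    p,e=tri([ray(cs,a),ray(ct,b)]); P.append(p); print(p,e)
yd=P[2]-P[1]; print("short spacing",np.linalg.norm(yd),yd)
yd[2]=0; ry=yd/np.linalg.norm(yd); rx=np.cross(ry,[0,0,1.]); ax=.644*rx+.765*np.array([0,0,1]); ax/=np.linalg.norm(ax)
d=P[0]-P[3]; print("rx",rx,"ry",ry,"ax",ax,"tube dir meas",d/np.linalg.norm(d))
# rack origin from short caps (centroid of cap ~ 98 mm along axis)
for p,yy in((P[1],0),(P[2],.07)): print("rack O",p-ax*.098-(-.035*rx+yy*ry+np.array([0,0,.026])))
E
cat >> h.py <<'E'
def toolR(ax,ry,s):
    z=-ax/np.linalg.norm(ax); y=s*(ry-z*(ry@z)); y/=np.linalg.norm(y); return np.c_[np.cross(y,z),y,z]
E
```

```text
[0.5859 0.0453 0.1311] [np.float64(0.0008301340843043297), np.float64(0.0008301340843044893)]
[ 0.5221 -0.0017  0.101 ] [np.float64(0.0010795592500010905), np.float64(0.0010795592500010204)]
[ 0.4538 -0.0161  0.1008] [np.float64(0.0008113139280311435), np.float64(0.0008113139280310686)]
[ 0.6013 -0.0406  0.0621] [np.float64(0.003232005936753532), np.float64(0.003232005936753475)]
short spacing 0.06971291236090561 [-0.0682 -0.0144 -0.0002]
rx [-0.2069  0.9784  0.    ] ry [-0.9784 -0.2069  0.    ] ax [-0.1332  0.6301  0.765 ] tube dir meas [-0.1384  0.7718  0.6206]
rack O [ 0.5279 -0.0292  0.    ]
rack O [ 0.5282 -0.0291 -0.0002]
```

Run:
```python
from h import *
rx=np.array([-.2069,.9784,0]);ry=np.array([-.9784,-.2069,0]);Z=np.array([0,0,1.])
O=np.array([.528,-.0292,0]); F=O-.035*rx-.07*ry+.026*Z
cap=np.array([.5859,.0453,.1311]); a=cap-F; print(F,a,np.linalg.norm(a)); 
print("lean deg",np.degrees(np.arctan2(a@rx,a[2])),"side",np.degrees(np.arctan2(a@ry,a[2])))
th=np.radians(42); ax=np.sin(th)*rx+np.cos(th)*Z
for s in(1,-1):
    R=toolR(ax,ry,s); print(s,"x",R[:,0])
    for t in(.09,.03,-.06): print(arm.solve_ik(cap+t*ax,R))
    Ru=toolR(Z,ry,s); print("upright",arm.solve_ik(np.array([.55,.08,.30]),Ru))
```

```text
[ 0.6037 -0.049   0.026 ] [-0.0178  0.0943  0.1051] 0.142299111702252
lean deg 42.383466171232705 side -1.1219042670883348
1 x [ 0.1537 -0.7271  0.6691]
[  28.5254   33.7737   82.215   -40.4695   81.1441 -150.6777]
[  24.9295   35.9828   86.4901  -42.6555   74.2105 -148.6816]
[  19.2984   40.4347   91.3521  -47.3549   64.4502 -145.0489]
upright [  2.1199  17.4572  77.2043  -0.      85.3384 170.1796]
-1 x [-0.1537  0.7271 -0.6691]
[ 28.5254  33.7737  82.215  -40.4695  81.1441  29.3223]
[ 24.9295  35.9828  86.4901 -42.6555  74.2105  31.3184]
[ 19.2984  40.4347  91.3521 -47.3549  64.4502  34.9511]
upright [ 2.1199 17.4572 77.2043 -0.     85.3384 -9.8204]
```

Run:
```python
from h import *
rx=np.array([-.2069,.9784,0]);ry=np.array([-.9784,-.2069,0]);Z=np.array([0,0,1.])
cap=np.array([.5859,.0453,.1311]); th=np.radians(42); ax=np.sin(th)*rx+np.cos(th)*Z; R=toolR(ax,ry,-1)
p=np.array(arm.current_ee_pos()); arm.move_l(p+[0,0,.16],feed=.3)
arm.move_to(cap+.15*ax,R); arm.grip(0.0)
print(arm.current_ee_pos()-cap-.15*ax,arm.current_t(),arm.current_force(),arm.current_width())
c=arm.get_calibration("wrist"); im=arm.snapshot("wrist")[:,:,::-1]
np.save("cw1.npy",c,allow_pickle=True); cv2.imwrite("pics/w1.png",im); print(proj(c,cap))
```

```text
[-0. -0. -0.] 4.9333 [ 0.2548 -0.8566 -0.0211] 0.00032723767053155213
[253.7172 175.4281]
```

View pics/w1.png

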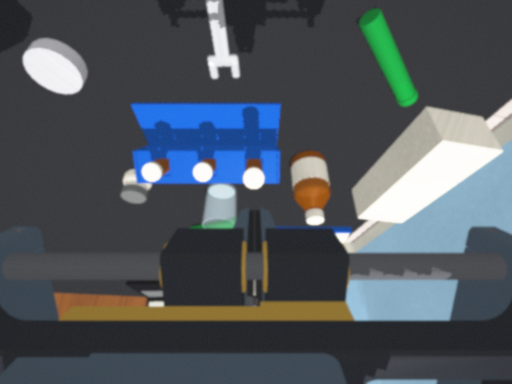

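The wrist view shows the long tube's cap at (254,177), where 253.7,175.4 was predicted. The short caps are at (152,172) and (203,172), and the closed fingers lie below at about (255,265). I refine with this view.

Run:
```python
from h import *
c=np.load("cw1.npy",allow_pickle=True).item(); im=cv2.imread("pics/w1.png"); H,S,V=cv2.split(cv2.cvtColor(im,cv2.COLOR_BGR2HSV).astype(int))
w=np.zeros(H.shape,bool); w[155:195,135:275]=1
B=blobs(w&(S<70)&(V>150),30); print(B)
cs,ct=arm.get_calibration("scene"),arm.get_calibration("top")
uv=[b[0] for b in B if abs(b[0][0]-254)<8][0]
p,e=tri([ray(cs,(278.3,171.8)),ray(ct,(228.3,176.8)),ray(c,uv)]); print(p,e)
```

```text
[(array([151.7, 171.5]), array([141, 162,  22,  20, 330], dtype=int32)), (array([202.5, 171.6]), array([193, 162,  21,  20, 316], dtype=int32)), (array([253.3, 177.9]), array([243, 167,  22,  23, 400], dtype=int32)), (array([143.6, 184.1]), array([135, 174,  17,  16,  74], dtype=int32)), (array([220.9, 189.4]), array([208, 184,  28,  11, 273], dtype=int32))]
[0.5859 0.0443 0.1334] [np.float64(0.001323377460926526), np.float64(0.001045294007578116), np.float64(0.000679634754600726)]
```

Run:
```python
from h import *
rx=np.array([-.2069,.9784,0]);ry=np.array([-.9784,-.2069,0]);Z=np.array([0,0,1.])
cap=np.array([.5859,.0443,.1334]); th=np.radians(41.5); ax=np.sin(th)*rx+np.cos(th)*Z; R=toolR(ax,ry,-1)
arm.move_l(cap+.012*ax,R,feed=.15); arm.sleep(.1); f0=np.array(arm.current_force()); t0=arm.current_t()
log=[]; t=.012
while t>-.02:
    t-=.0006; arm.move_l(cap+t*ax,R,feed=.02)
    f=(np.array(arm.current_force())-f0)@ax; log.append((round(t*1e3,1),round(float((arm.current_ee_pos()-cap)@ax)*1e3,2),round(float(f),1)))
    if f>22: break
print(log,t0,arm.current_t()); print(arm.current_force(),f0)
```

```text
[(11.4, 11.69, -0.2), (10.8, 10.77, 0.2), (10.2, 10.15, -0.2), (9.6, 9.57, 0.1), (9.0, 8.95, -0.3), (8.4, 8.37, 0.2), (7.8, 7.79, 0.1), (7.2, 7.16, -0.5), (6.6, 6.57, 1.0), (6.0, 5.97, 0.7), (5.4, 5.37, 0.2), (4.8, 4.76, 0.1), (4.2, 4.16, 0.8), (3.6, 3.53, 0.4), (3.0, 2.95, -0.9), (2.4, 2.37, 0.8), (1.8, 1.76, -0.2), (1.2, 1.15, -0.3), (0.6, 0.56, 0.8), (0.0, -0.03, 0.9), (-0.6, -0.63, -0.3), (-1.2, -1.22, -0.1), (-1.8, -1.84, 0.1), (-2.4, -2.44, -1.1), (-3.0, -3.03, -0.1), (-3.6, -3.65, 0.7), (-4.2, -4.25, 0.3), (-4.8, -4.83, 0.2), (-5.4, -5.45, -0.2), (-6.0, -6.03, -0.8), (-6.6, -6.63, -1.1), (-7.2, -7.23, 0.4), (-7.8, -7.85, -0.3), (-8.4, -8.44, 0.7), (-9.0, -9.04, 0.2), (-9.6, -9.63, 0.1), (-10.2, -10.23, 0.3), (-10.8, -10.86, 0.7), (-11.4, -11.45, 0.5), (-12.0, -12.03, 0.9), (-12.6, -12.65, -0.2), (-13.2, -13.24, -0.4), (-13.8, -13.82, 0.4), (-14.4, -14.44, 0.2), (-15.0, -15.04, 0.1), (-15.6, -15.64, 0.6), (-16.2, -16.26, -0.6), (-16.8, -16.82, 0.4), (-17.4, -17.43, 0.2), (-18.0, -18.05, 0.6), (-18.6, -18.64, 0.4), (-19.2, -19.13, 1.8), (-19.8, -19.7, 4.3), (-20.4, -20.35, 4.2)] 6.15 19.65
[-1.0511  2.0778  3.4336] [ 0.4201  0.3243 -0.3249]
```

Contact came about 19 mm lower than expected, so I look before going on.

Run:
```python
from h import *
s=arm.snapshot("scene")[120:240,200:330,::-1]; t=arm.snapshot("top")[130:250,180:310,::-1]
cv2.imwrite("pics/c2.png",np.hstack([cv2.resize(x,(400,370),interpolation=cv2.INTER_CUBIC) for x in(s,t)]))
print(arm.current_ee_pos(),arm.current_force())
print([proj(arm.get_calibration(n),arm.current_ee_pos()) for n in("scene","top")])
```

```text
[0.5888 0.0311 0.1182] [0.3087 3.37   3.8894]
[array([275.5428, 179.8555]), array([235.0414, 176.1911])]
```

View pics/c2.png

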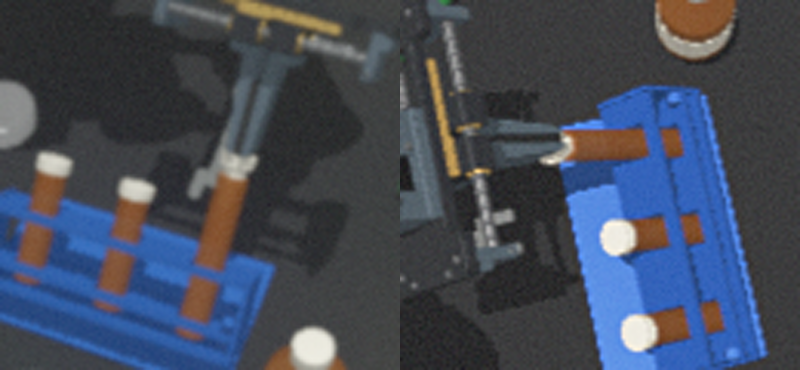

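Run:
```python
from h import *
c=arm.get_calibration("wrist"); im=arm.snapshot("wrist")[:,:,::-1]
print(proj(c,arm.current_ee_pos())); ax=-np.array(arm.current_tool_rot())[:,2]
print(proj(c,arm.current_ee_pos()+.02*ax))
cv2.imwrite("pics/w3.png",cv2.resize(im[120:320,150:360],(798,760))[:600])
```

```text
[253.4574 218.6097]
[253.3939 229.3713]
```

View pics/w3.png

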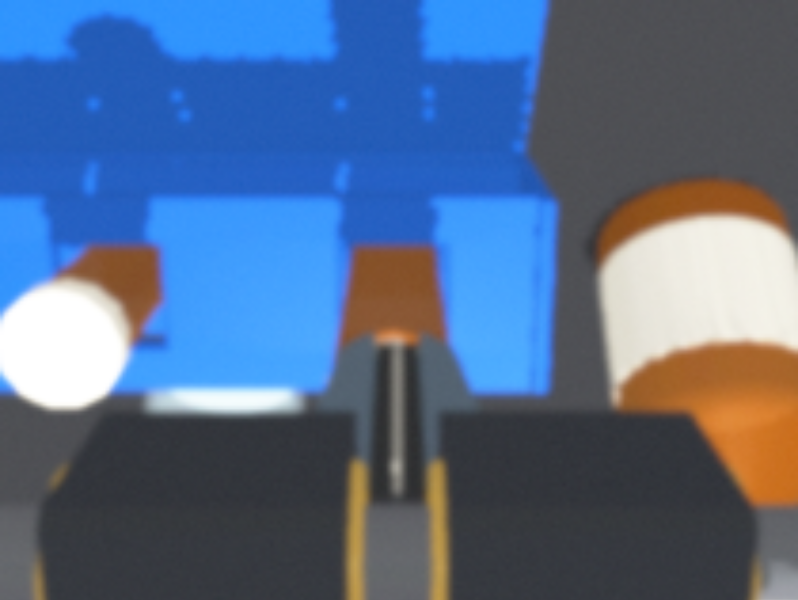

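Wrist crop: the finger end sits right at the tube's end (crop 400,335) and hides the cap entirely. The force of about 5 N lies exactly along the tube axis, so the closed fingers are on the stopper and it is beginning to slide. I keep pressing until the force rises sharply.

Run:
```python
from h import *
rx=np.array([-.2069,.9784,0]);ry=np.array([-.9784,-.2069,0]);Z=np.array([0,0,1.])
cap=np.array([.5859,.0443,.1334]); th=np.radians(41.5); ax=np.sin(th)*rx+np.cos(th)*Z; R=toolR(ax,ry,-1)
f0=np.array([.42,.32,-.32]); log=[]; t=-.0204; print(arm.current_t())
while t>-.033:
    t-=.0007; arm.move_l(cap+t*ax,R,feed=.05)
    f=np.array(arm.current_force())-f0; log.append((round(t*1e3,1),round(float((arm.current_ee_pos()-cap)@ax)*1e3,2),round(float(f@ax),1)))
    if f@ax>18: break
print(log,f,arm.current_t())
```

```text
19.8
[(-21.1, -21.17, 4.1), (-21.8, -21.85, 3.4), (-22.5, -22.56, 4.5), (-23.2, -23.27, 3.5), (-23.9, -23.98, 3.6), (-24.6, -24.66, 4.0), (-25.3, -25.36, 3.7), (-26.0, -26.06, 3.9), (-26.7, -26.76, 3.0), (-27.4, -27.44, 5.2), (-28.1, -27.93, 7.6), (-28.8, -28.11, 15.3), (-29.5, -28.29, 22.2)] [-2.9152 12.1272 18.5474] 23.05
```

The stopper slid about 8 mm at roughly 4 N, then the force rose sharply to 22 N, so it is home. I back off, open to 55 mm and look.

Run:
```python
from h import *
rx=np.array([-.2069,.9784,0]);ry=np.array([-.9784,-.2069,0]);Z=np.array([0,0,1.])
cap=np.array([.5859,.0443,.1334]); th=np.radians(41.5); ax=np.sin(th)*rx+np.cos(th)*Z; R=toolR(ax,ry,-1)
arm.move_l(cap+.02*ax,R,feed=.25); arm.grip(.055); print(arm.current_width(),arm.current_t())
c=arm.get_calibration("wrist"); np.save("cw4.npy",c,allow_pickle=True); im=arm.snapshot("wrist")[:,:,::-1]; cv2.imwrite("pics/w4.png",im)
print("tcp",proj(c,arm.current_ee_pos()),"cap home",proj(c,cap-.005*ax))
s=arm.snapshot("scene")[:,:,::-1]; cv2.imwrite("pics/s4.png",s); t=arm.snapshot("top")[:,:,::-1]; cv2.imwrite("pics/t4.png",t)
cv2.imwrite("pics/c4.png",np.hstack([cv2.resize(im[110:290,150:360],(420,360)),cv2.resize(s[120:240,220:340],(360,360),interpolation=cv2.INTER_CUBIC)]))
```

```text
0.05458620381043935 24.3417
tcp [253.4753 218.6368] cap home [253.5173 207.6804]
```

View pics/c4.png

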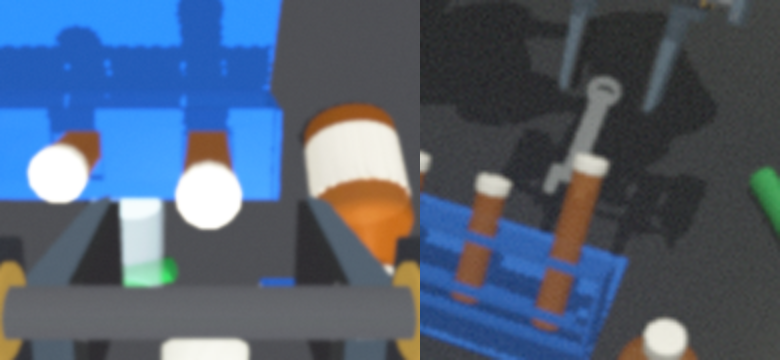

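Run:
```python
from h import *
p=np.array(arm.current_ee_pos()); R=np.array(arm.current_tool_rot()); ax=-R[:,2]
cs,ct=arm.get_calibration("scene"),arm.get_calibration("top"); cw=np.load("cw4.npy",allow_pickle=True).item()
for d in(0,.01,.02): print(d,[proj(cs,p+d*ax+s*.03*R[:,1]) for s in(0,1,-1)],[proj(cw,p+d*ax+s*.0275*R[:,1]+.016*R[:,0]) for s in(1,-1)])
uv=[]
for n,w in dict(s4=(265,160,292,182),t4=(218,165,245,190),w4=(235,185,275,230)).items():
    H,S,V=cv2.split(cv2.cvtColor(cv2.imread(f"pics/{n}.png"),cv2.COLOR_BGR2HSV).astype(int)); m=np.zeros(H.shape,bool); m[w[1]:w[3],w[0]:w[2]]=1
    B=blobs(m&(S<70)&(V>150),20); print(n,B); uv.append(max(B,key=lambda b:b[1][4])[0])
print("wrist white",uv)
q,e=tri([ray(cs,uv[0]),ray(ct,uv[1]),ray(cw,uv[2])]); F=np.array([.6037,-.049,.026]); print(q,e,np.linalg.norm(q-F),(q-p)@R)
```

```text
0 [array([280.0478, 163.242 ]), array([292.4616, 166.8943]), array([267.812 , 159.6421])] [array([292.3618, 197.4292]), array([214.6657, 197.336 ])]
0.01 [array([281.1811, 159.0714]), array([293.6372, 162.7033]), array([268.9042, 155.4918])] [array([294.2629, 201.6071]), array([212.7072, 201.5097])]
0.02 [array([282.3207, 154.8781]), array([294.8193, 158.4893]), array([270.0023, 151.3191])] [array([296.3629, 206.2218]), array([210.5439, 206.1199])]
s4 [(array([275.9, 174.3]), array([271, 171,  11,   8,  66], dtype=int32))]
t4 [(array([231.1, 176.5]), array([226, 171,  11,  12, 111], dtype=int32))]
w4 [(array([253.9, 207.3]), array([237, 190,  34,  35, 908], dtype=int32))]
wrist white [array([275.9, 174.3]), array([231.1, 176.5]), array([253.9, 207.3])]
[0.5861 0.0388 0.1284] [np.float64(0.0014898932941420095), np.float64(0.0002471245938634055), np.float64(0.0012581071480113194)] 0.13598843779776063 [-0.0007 -0.001   0.0274]
```

The finger ends sit about 22 mm behind the reported TCP, both in the pictures and by contact. The stopper has moved about 8 mm and the cap is now centred between the open fingers at wrist (254,207). I set the grasp depth relative to the press contact point, so the tips end 60 mm below the cap top.

Run:
```python
from h import *
rx=np.array([-.2069,.9784,0]);ry=np.array([-.9784,-.2069,0]);Z=np.array([0,0,1.])
cap=np.array([.5859,.0443,.1334]); th=np.radians(41.5); ax=np.sin(th)*rx+np.cos(th)*Z; R=toolR(ax,ry,-1)
cap=cap-.0007*R[:,0]-.001*R[:,1]
ok=True
for t in(0,-.03,-.06,-.088):
    arm.move_l(cap+t*ax,R,feed=.12); f=np.array(arm.current_force()); print(t,f)
    if np.linalg.norm(f)>8: ok=False;break
if ok:
    arm.grip(.015); print("w",arm.current_width(),arm.current_force(),arm.current_torque())
print(arm.current_t())
s=arm.snapshot("scene")[120:240,220:340,::-1]; w=arm.snapshot("wrist")[110:290,150:360,::-1]
cv2.imwrite("pics/c5.png",np.hstack([cv2.resize(w,(420,360)),cv2.resize(s,(360,360),interpolation=cv2.INTER_CUBIC)]))
```

```text
0 [-0.2143  0.3029  0.1286]
-0.03 [-0.7129  0.4841  0.7704]
-0.06 [ 0.3486 -0.7944 -0.6627]
-0.088 [0.4519 0.0149 1.1741]
w 0.024507952586394516 [-0.7966  2.0008  2.821 ] [ 0.3934 -0.078  -0.0443]
26.575
```

View pics/c5.png

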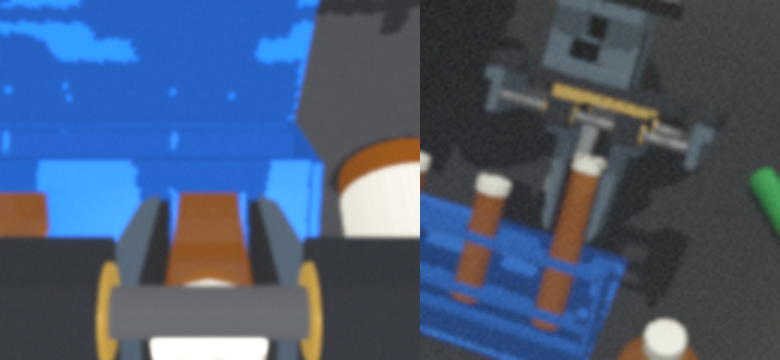

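The gripper stopped at 24.5 mm, with the tube between both fingers and the tips clear of the rack. Now I draw it out along the slot.

Run:
```python
from h import *
rx=np.array([-.2069,.9784,0]);Z=np.array([0,0,1.])
th=np.radians(40.5); d=np.sin(th)*rx+np.cos(th)*Z
p=np.array(arm.current_ee_pos()); 
for s in(.01,.03,.05,.075,.1):
    arm.move_l(p+s*d,feed=.08); f=np.array(arm.current_force()); print(s,f,arm.current_width())
    if np.linalg.norm(f)>25: break
print(arm.current_t())
s=arm.snapshot("scene")[100:240,200:340,::-1]; w=arm.snapshot("wrist")[60:290,100:370,::-1]
cv2.imwrite("pics/c6.png",np.hstack([cv2.resize(w,(420,360)),cv2.resize(s,(360,360),interpolation=cv2.INTER_CUBIC)]))
```

```text
0.01 [-0.3604 -0.3481 -0.4489] 0.024692609684915254
0.03 [ 0.7564  0.1191 -1.2819] 0.024860419458859292
0.05 [-0.0943  0.1432 -1.3405] 0.02458293271255942
0.075 [-0.1052  0.1861 -1.4323] 0.0239643257209666
0.1 [ 0.0903 -0.9443 -1.558 ] 0.02428628176699767
28.6833
```

View pics/c6.png

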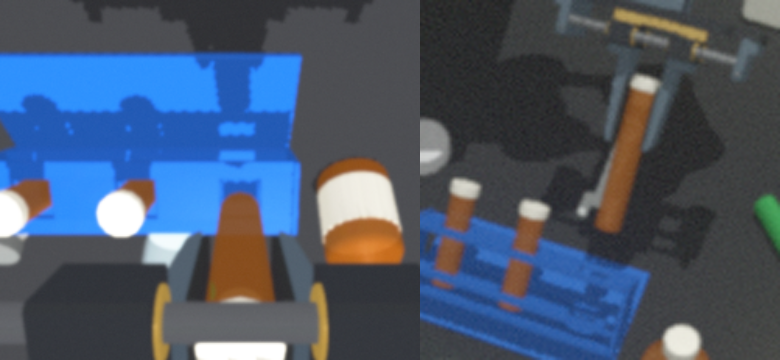

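The tube is out and held straight in the grip: scene crop foot at (608,228), stopper seated at (645,85). Now I lift and turn it upright.

Run:
```python
from h import *
ry=np.array([-.9784,-.2069,0]);Z=np.array([0,0,1.])
p=np.array(arm.current_ee_pos()); print(p); arm.move_l(p+[0,0,.1],feed=.15)
R=toolR(Z,ry,-1); arm.move_to([.56,.06,.32],R); arm.sleep(.3)
print(arm.current_ee_pos(),arm.current_tool_rot()[:,2],arm.current_force(),arm.current_width(),arm.current_t())
s=arm.snapshot("scene")[:,:,::-1]; w=arm.snapshot("wrist")[:,:,::-1]
cv2.imwrite("pics/s7.png",s); cv2.imwrite("pics/w7.png",w)
cv2.imwrite("pics/c7.png",np.hstack([cv2.resize(w[60:330,100:400],(380,342)),cv2.resize(s[60:240,180:390],(400,342),interpolation=cv2.INTER_CUBIC)]))
cs=arm.get_calibration("scene"); q=np.array(arm.current_ee_pos())
for h in(.082,0,-.058): print(h,proj(cs,q+[0,0,h]))
```

```text
[0.5837 0.0501 0.144 ]
[0.5596 0.0609 0.3189] [-0.0021 -0.0007 -1.    ] [-0.5295  0.0021 -1.4587] 0.024380891202342433 30.6417
0.082 [278.6827  63.2532]
0 [276.1589  99.8747]
-0.058 [274.6354 121.9802]
```

View pics/c7.png

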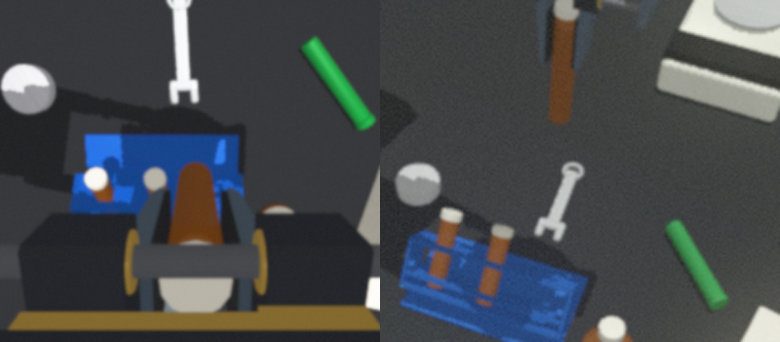

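The tube hangs upright with its foot at scene (274.5,124), where (274.6,122) was predicted for a foot height of about 0.26 m. The short tubes, wrench and tin are where they were. I check that it is steady, then hand in.

Run:
```python
from h import *
arm.sleep(.7); print(arm.current_ee_pos(),np.abs(arm.current_dq()).max(),arm.current_width(),arm.current_force(),arm.current_tool_rot()[:,2],arm.current_t())
arm.sign_off()
```

```text
[0.56 0.06 0.32] 0.0739164890281265 0.024328271542536445 [ 0.1748  0.5033 -1.3548] [ 0.  0. -1.] 31.4417
the job is handed in; nothing more can be done
```

The stopper is pressed home, and the long tube is out of the rack and held upright. I handed the job in at 31.4 s.

- **Stopper:** I pressed it with the fingers closed while the tube was still in the far slot. It slid about 8 mm at roughly 4 N, then the force rose sharply to 22 N. Pictures taken after the press agree with about 8 mm of travel.
- **Tube:** I gripped the glass, drew it 100 mm along the slot with forces under 2 N, and turned it upright.
- **Last checks:** The grip width was steady at 24.3 mm, the tool was vertical and the joints were almost at rest (0.07 in `current_dq`). The tube's weight read about 1.4 N above the starting zero, against roughly 0.7 N expected, which is within the sensor's noise. The foot was about 25 cm above the bench with nothing near it. In the last scene and wrist pictures both short tubes, the wrench and the tin were in place, and the visible part of the bottle looked undisturbed. The beaker and jar were outside those pictures and I did not check them at the end.
- **One disagreement:** The finger ends are about 22 mm behind the TCP that the arm reports, both in the pictures and where the fingers met the stopper. I set the grasp depth from that contact point instead. The slow search for it cost about 13 s.

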